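# Clamp a leather heel in the sole press and lock the screw

## Task

Lay the tall D-shaped leather heel block flat in the shallow tray of the pulled-out press bed, let go of it, and slide the bed fully home under the press by its peg. Then screw the black handle clockwise, regripping as often as needed, until the pad clamps the heel firmly, and after that turn the wide steel locknut beneath the handle clockwise until it is tight down on the press. Leave the thin heel lift, the glue tin and the bowl where they are.

Things in the scene. Friction and masses are not known exactly. Their poses are not given: they have to be found in the camera images.
- heel: The workpiece: block of stacked leather, D-shaped seen from above, 66 mm long (along its x), 48 mm wide (y), 32 mm high, about 90 g. Origin: centre of the underside's 66 x 48 mm outline. From x = -33 to +9 mm its two long sides are straight and parallel, the end at -x is flat, the end at +x is a half round of radius 24 mm.
- tray (a point): Centre of the tray's floor on the press bed; it moves with the bed. z up; y is the tray's long axis. The pocket is 78 mm (y) by 60 mm (x) with a lip 6 mm high and 5 mm thick all round, so the heel fits with its long axis along y, either way round. Floor 26 mm above the bench. The press differs in place and yaw (up to 0.35 rad); these axes give its yaw.
- peg_top (a point): Centre of the top of an upright round steel peg on the bed, 14 mm in diameter, 45 mm high (from 26 to 71 mm above the bench), 120 mm from the tray's centre in the tray's -y direction. Pinch or push it to slide the bed.
- bed (a joint): Slide of the bed in m: 0 fully home (tray centred under the pad, against the stop), up to 0.15 pulled out. The bed moves in the tray's +y direction to go home. Friction about 1.5 N.
- platen: Round rubber-faced, slightly springy pad (20 N per mm) of the press, 44 mm in diameter; origin at the centre of its lower face. It goes straight down as the handle turns clockwise and lies over the tray's centre when the bed is home. The press arm above it (underside 98 mm over the bench, 52 mm wide) comes from a column on the tray's +x side.
- handle (a joint): Angle in rad of the black handle, clockwise seen from above positive, 0 to 6.7; it screws down with the pad 8 mm per turn (1.273 mm per rad). With the heel in the tray and the bed home the pad touches the heel near 5.0; turned about 0.8 rad or more beyond that, it clamps firmly; it stops at 6.7. It stays where it is left; friction about 0.08 N m.
- handle_top (a point): Centre of the top face of the handle: an upright round fluted knob of black plastic, 34 mm in diameter, 24 mm high, on the vertical screw axis. It sinks with the screw (top 199 mm above the bench at joint 0).
- locknut (a joint): Angle in rad of the locknut, clockwise seen from above positive; it moves down 8 mm per turn and is tight on the press arm at 2.0 (end stop). It turns independently of the handle; friction about 0.06 N m.
- nut_top (a point): Centre of the top face of the locknut: a knurled steel ring on the same vertical axis below the handle, 52 mm in diameter, 16 mm high, its top 154 mm above the bench when tight and up to 2 mm higher before. Wider-open fingers pass down outside the handle to grip it. Below it is a boss 36 mm in diameter and 16 mm high on the press arm (top 122 mm over the bench).
- lift: thin D-shaped heel lift of leather, same outline as the heel block (66 x 48 mm) but only 11 mm thick; a bystander. Origin: centre of its underside
- glue_tin: closed glue tin, 68 mm across, 100 mm high; a bystander
- tack_bowl: small dark steel bowl, 80 mm across, 35 mm high; a bystander
There are look-alikes about, which are no part of the job. Several things look just like the heel: the one meant starts farthest to the robot's left.

How it is judged:
By the outcome, as a careful person would: the job done as asked, in the order asked, and still so for the second after the job is handed in, with the robot touching nothing.
It also fails if it takes over 72 s, if anything falls off the work surface, if the arm or the gripper's body presses on something with over 40 N, if the wrist force passes 120 N, or if a joint passes its speed limit or range.

## Robot

A 6-joint arm with a two-finger parallel gripper is mounted at the origin on the work surface. World frame = base frame: x ahead of the robot, y to its left, z up, the work surface at z = 0. Lengths are in m, angles in rad, forces in N, time in s.
With the tool pointing down it reaches from about 0.3 to 0.775 m from the base axis. Payload 14.6 kg.
Tool frame: the origin (TCP) lies at the very end of the fingers, on their centre line; the grasp point (between the pads) lies 19 mm behind it; z points along the fingers, y is the line along which they close (so a half turn about z gives the same grasp; the last joint's range is limited). The gripper opens to 94 mm and grips with 3 to 60 N. Pads are 16 mm wide; open, the fingers measure 119 mm over their backs; the gripper's body (75 mm by 177 mm) begins 78 mm behind the grasp point.
Start: joints at [-1.333, 0.3, 1.521, -0, 1.321, -0.067], TCP at [0.165, -0.525, 0.205] pointing down, gripper open.
Joint ranges: [-3.03, 3.03], [-0.79, 2.21], [0.23, 2.52], [-1.04, 4.18], [0, 3.07], [-2.55, 2.55]. Speed limits (rad/s): [2.22, 2.22, 2.57, 3.14, 3.14, 3.14].

## Interface

Orientations are given as [roll, pitch, yaw] about the fixed x, y, z axes, in that order (R = Rz(yaw) Ry(pitch) Rx(roll)).
In Python, from station import ctrl gives the robot as it stands. The module is installed in compiled form; this text tells all that it offers.
- The arm moves only by the tool play_rows, never from a script. Its argument "commands" is a list of rows, each a list of 7 numbers: the shift along the tool's x, y, z in m, then the turn, a rotation vector about the tool's x, y, z in degrees, then the closure, from -1 (fully open) to 1 (shut). A call has 1 to 20 rows; each row shifts and turns the commanded pose from where the row before left it, along the tool's axes as they then stand; what a row does not reach is not made up. A row lasts 1/12 s, in which the tool goes at most 41.7 mm and 7.16 degrees, less where a joint would pass 70% of its speed; a pose out of reach is approached as far as the arm can. A call is refused whole if a number of a shift passes 0.0417 or a number of a turn 7.16, either way. A call with a gripper value outside its range is refused whole. The fingers move at their own pace and stop on an object; "force" is the grip in N (left out, the last holds). Time passes only in rows, so rows that do not move let the fingers close. It gives the time, the measured TCP pose, the force, the opening and the grip force at its end, in the units of the state.
- ctrl.get_obs(): the state, without advancing time (a new reading comes with each control period).
- ctrl.camera(name): name is "side" or "top"; returns the picture (420x560x3 uint8, blue, green, red); there is no depth.
- ctrl.camera_model(name): a dict with "fx", "fy", "cx", "cy" (pixels), "rvec" (rotation vector, rad) and "tvec" (3), from world to camera coordinates, as OpenCV has them. Camera axes: x right, y down, z forward; pixel columns grow to the right and rows downward; lengths in m; the calibration is good to about 2 mm. A picture is of the moment at which its call begins. camera_model takes no time and is no camera call.
- ctrl.hand_in(): hands the job in; it is judged then, once.
The state is a dict: "time_s": time; "qpos": joint angles; "joint_vel": joint speeds; "tau": joint torques, N m; "ee_pos": TCP position; "eef_rot": TCP orientation; "force": force on the tool from outside, world axes, zero at the start; "moment": the same for the moment, N m; "grip_width": finger opening in m; "grip_force": force on a finger pad.
Only numpy, scipy, OpenCV 4.12 (cv2) and the standard library are available. Lean on these libraries where they do the work, as an engineer would, in place of code of your own. Each camera call takes 0.05 s, during which the arm holds its last target. There are 200 camera calls.

## Working session

There is one attempt and no reset: what is moved stays moved. The work goes in short steps, Python scripts to look and compute and a tool call to move; the robot and the scene stay as the last step left them, time stands still between calls to the robot, and variables do not carry over. Pictures are saved under pics/ and viewed, at most 10 in all, crops included, and the job is handed in when it is done.

Besides the shell and the picture viewer there is one more tool, called as name(argument=value, ...), one argument or row to a line, values as JSON. play_rows: Moves the arm, as the interface text tells. Its arguments: {"type":"object","properties":{"commands":{"type":"array","items":{"type":"array","items":{"type":"number"}}},"force":{"type":"number"}},"required":["commands"]}

```bash
mkdir -p pics; cat > h.py <<'E'
import numpy as np, cv2
from station import ctrl
def cam(n):
    m=ctrl.camera_model(n);R,_=cv2.Rodrigues(np.array(m['rvec'],float));return m,R,np.array(m['tvec'],float).ravel()
def ray(n,u,v,z):
    m,R,t=cam(n);d=R.T@np.array([(u-m['cx'])/m['fx'],(v-m['cy'])/m['fy'],1]);c=-R.T@t
    return c+d*(z-c[2])/d[2]
def proj(n,p):
    m,R,t=cam(n);q=R@np.array(p,float)+t
    return np.array([m['fx']*q[0]/q[2]+m['cx'],m['fy']*q[1]/q[2]+m['cy']])
E
python3 - <<'E'
from h import *
a=ctrl.camera('top');b=ctrl.camera('side')
cv2.imwrite('pics/top0.png',a);cv2.imwrite('pics/side0.png',b)
for n in('top','side'):
    m,R,t=cam(n);print(n,-R.T@t,R[2],m['fx'])
E
```

```text
top [ 2.58821621e-01 -1.28091290e-04  1.51140507e+00] [ 0.15676427  0.01354133 -0.98754321] 533.8796677429079
side [ 0.14676191 -1.31072021  1.20741753] [ 0.19238243  0.75495364 -0.62692424] 515.8515496333769
```

View pics/top0.png

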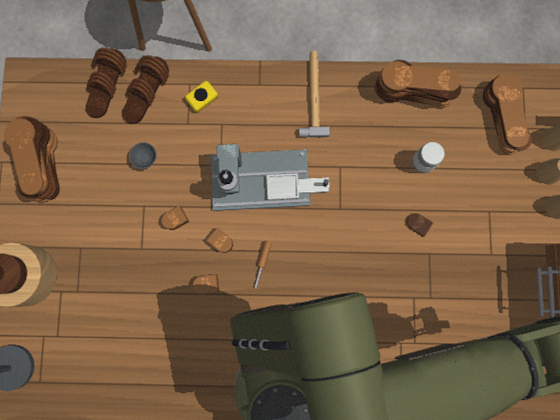

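View pics/side0.png

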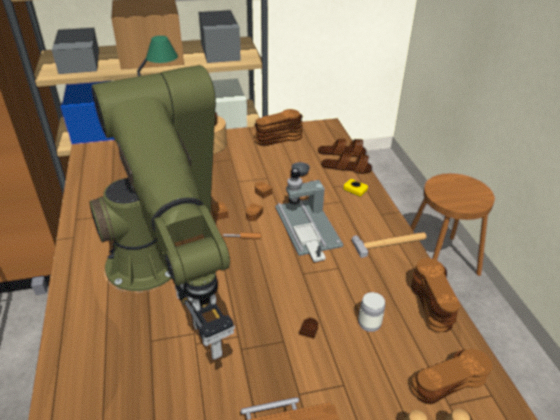

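Top view: leather blocks are at (174,218), (220,240), (205,282, partly hidden) and the dark one at (420,224). The press is at (260,180), with its handle at (226,178), tray at (283,187) and peg at (322,185). Image left is the robot's left, so the candidate is (174,218). I'll check it in a close crop.

```bash
python3 - <<'E'
import cv2,numpy as np
a=cv2.imread('pics/top0.png');b=cv2.imread('pics/side0.png')
c=cv2.resize(a[135:295,150:340],None,fx=4,fy=4,interpolation=cv2.INTER_CUBIC)[:600]
cv2.imwrite('pics/c1.png',c)
d=cv2.resize(b[160:270,205:345],None,fx=5,fy=5,interpolation=cv2.INTER_CUBIC);cv2.imwrite('pics/c2.png',d)
E
python3 - <<'E'
from h import *
for u,v in((174,218),(220,240),(205,282),(420,224)):
  p=ray('top',u,v,.032);print(p.round(3),proj('side',p).round(0))
E
```

```text
[0.466 0.306 0.032] [263. 186.]
[0.406 0.175 0.032] [254. 208.]
[0.289 0.212 0.032] [221. 206.]
[ 0.46  -0.382  0.032] [308. 321.]
```

View pics/c1.png

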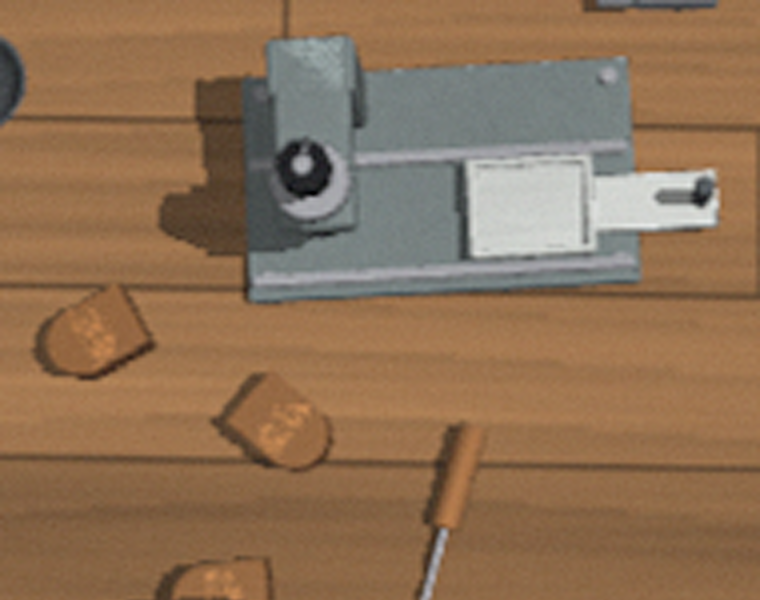

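View pics/c2.png

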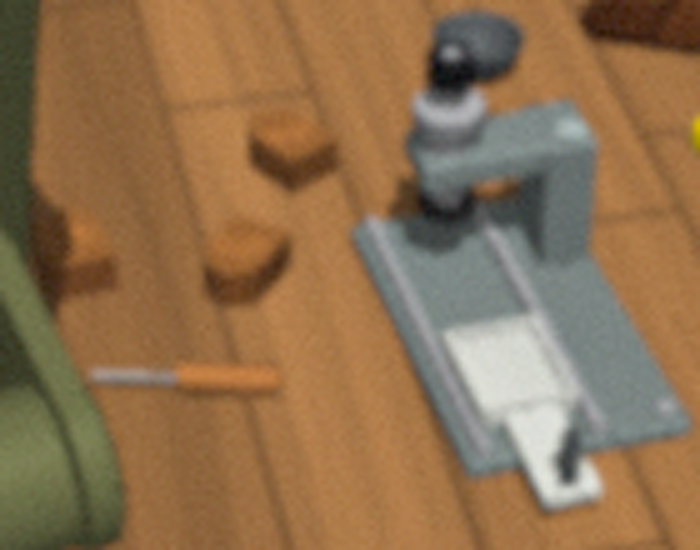

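Crop: the leftmost piece at (174,218) is a full-height D block, with its flat end facing right and up and its round end to the left. In the side view it is at (263,188). The handle is at about (225.5,176.5), the tray centre at about (282.5,186) and the peg top at about (325.5,181). Next I measure them.

```bash
cat > m.py <<'E'
from h import *
a=cv2.imread('pics/top0.png');hsv=cv2.cvtColor(a,cv2.COLOR_BGR2HSV)
def big(mask,box):
    x0,y0,x1,y1=box;m=np.zeros_like(mask);m[y0:y1,x0:x1]=mask[y0:y1,x0:x1]
    cs,_=cv2.findContours(m,cv2.RETR_EXTERNAL,cv2.CHAIN_APPROX_NONE);return max(cs,key=cv2.contourArea)
E
python3 - <<'E'
from m import *
print('block/wood/shadow hsv',hsv[222,170],hsv[214,178],hsv[205,174],hsv[230,174],hsv[222,162],hsv[216,187],hsv[222,160:190].tolist())
w=cv2.inRange(hsv,(0,0,170),(179,60,255))
c=big(w,(262,168,303,206));r=cv2.minAreaRect(c);print('tray',r)
b=cv2.boxPoints(r);W=np.array([ray('top',*p,.032)[:2] for p in b]);print(W.round(4),W.mean(0),np.linalg.norm(W-np.roll(W,-1,0),axis=1))
k=cv2.inRange(hsv,(0,0,0),(179,255,60))
c=big(k,(215,160,240,190));m=cv2.minEnclosingCircle(c);print('handle',m,ray('top',*m[0],.199),ray('top',*m[0],.187))
print('peg');print(hsv[176:190,310:332,2])
E
```

```text
block/wood/shadow hsv [ 14 141 147] [ 14 145 149] [ 14 124 142] [ 15 128 160] [ 14 140 137] [ 14 129 162] [[15, 126, 85], [14, 127, 104], [14, 140, 137], [14, 146, 148], [14, 147, 147], [13, 142, 149], [13, 147, 147], [14, 145, 148], [14, 147, 147], [14, 145, 148], [14, 141, 147], [14, 141, 156], [14, 146, 166], [13, 147, 180], [14, 149, 185], [14, 150, 179], [13, 146, 187], [14, 150, 195], [13, 147, 172], [14, 137, 147], [13, 139, 152], [14, 139, 154], [12, 142, 144], [13, 147, 120], [12, 123, 83], [10, 136, 58], [13, 136, 75], [15, 139, 81], [15, 128, 118], [14, 128, 145]]
tray ((284.68804931640625, 185.82081604003906), (24.21291732788086, 35.45462417602539), 86.18592071533203)
[[ 0.5934  0.0498]
 [ 0.6018 -0.0504]
 [ 0.5323 -0.0556]
 [ 0.5239  0.0438]] [ 0.56286678 -0.00307724] [0.10054904 0.06977046 0.09982001 0.06976996]
handle ((225.24789428710938, 177.1134490966797), 6.980778694152832) [0.5483826  0.14713347 0.199     ] [0.55103021 0.14847996 0.187     ]
peg
[[160 159 159 157 160 160 157 159 160 159 160 160 158 163 162 159 155 158
  161 162 158 161]
 [163 159 158 158 156 160 1
[... 482 characters left out ...]
1 161 158 119  64  94 104  96
  155 181 155 158]
 [214 214 217 190 136 113 115 119 115 116 115 115 101  54  45  70  74  77
  157 188 158 159]
 [210 213 213 172 111 118 117 119 120 118 119 121 101  62  37  39  39 115
  183 182 157 158]
 [213 216 217 207 161 115 116 116 118 114 117 117 100  55  36  35  85 167
  218 191 153 158]
 [214 212 212 216 205 192 193 192 190 192 193 192 191 168 114  85 157 205
  220 193 153 159]
 [213 214 211 213 216 216 215 215 217 214 215 214 219 217 199 190 205 214
  197 159 161 160]
 [214 214 211 213 213 213 212 212 212 211 210 210 210 214 216 213 211 215
  184 150 167 167]
 [212 213 215 213 211 215 213 215 215 212 214 212 214 214 216 216 215 217
  190 135 149 161]]
```

```bash
python3 - <<'E'
from m import *
print('peg',ray('top',325.7,181,.071))
g=cv2.GaussianBlur(a,(3,3),0);H=cv2.cvtColor(g,cv2.COLOR_BGR2HSV)
print('S');print('\n'.join(' '.join('%3d'%x for x in r) for r in H[204:233,156:192,1]))
print('V');print('\n'.join(' '.join('%3d'%x for x in r) for r in H[204:233,156:192,2]))
E
```

```text
peg [ 0.57006766 -0.11566979  0.071     ]
S
129 131 130 128 127 127 126 127 129 128 127 127 128 129 129 127 127 127 127 127 128 131 131 130 128 127 129 129 128 128 128 128 127 127 129 128
130 131 130 126 126 126 126 126 127 127 126 124 126 128 128 126 126 126 124 126 129 132 134 134 129 127 128 129 128 127 128 127 128 128 129 129
126 130 130 126 125 128 126 124 125 126 124 122 124 125 125 125 124 123 122 126 131 137 140 140 134 126 128 128 128 126 125 125 125 126 127 125
127 129 128 128 128 129 128 128 128 126 128 128 128 126 127 127 125 125 125 132 139 142 145 143 137 132 129 126 128 126 126 129 131 129 126 124
128 129 129 128 128 128 128 130 130 129 127 128 130 128 126 128 129 132 135 140 143 144 145 143 140 136 131 127 127 127 127 129 131 131 129 127
130 129 131 129 128 128 127 130 131 128 127 128 129 129 129 131 136 140 144 143 144 144 145 144 143 139 132 128 128 127 129 130 130 130 131 129
128 128 130 130 129 129 129 129 130 127 127 128 128 131 136 139 141 143 142 142 144 144 144 143 145 141 135 130 129 127 128 131 129 129 130 130
127 127 128 128 131 130 129 129 127 128 129 132 
[... 6597 characters left out ...]
 140 124 110 107 110 117 124 125 117 109 106 103  99  94  92 101 119 136 150 160 163 163 164 164 165 164 163 163 163 163 163
170 171 171 171 169 166 157 147 144 144 145 145 139 121 105  99  97  98 108 126 143 157 165 168 169 169 169 169 169 169 169 167 167 168 168 168
172 172 172 172 172 172 171 170 170 170 170 169 164 153 143 139 138 140 148 161 170 172 173 173 172 172 173 172 172 173 173 171 170 170 170 170
169 169 170 170 169 169 169 170 171 171 171 171 170 169 168 168 168 167 168 170 172 172 171 170 170 170 170 169 170 172 171 170 169 168 169 170
165 167 167 167 167 166 165 166 166 166 166 166 167 168 168 168 167 167 167 167 168 168 167 167 166 166 165 166 166 167 167 166 166 166 166 167
```

```bash
python3 - <<'E'
from m import *
roi=cv2.GaussianBlur(a,(3,3),0)[200:235,152:195];s=8
H=cv2.cvtColor(cv2.resize(roi,None,fx=s,fy=s,interpolation=cv2.INTER_CUBIC),cv2.COLOR_BGR2HSV)
m=cv2.morphologyEx(cv2.inRange(H,(0,135,127),(179,255,255)),cv2.MORPH_OPEN,np.ones((13,13)))
c=max(cv2.findContours(m,0,1)[0],key=cv2.contourArea);c=cv2.convexHull(c)[:,0]
px=(c+.5)/s-.5+np.array([152,200])
W=np.array([ray('top',*p,.032)[:2] for p in px])
M=cv2.moments((W*1e3).astype(np.float32).reshape(-1,1,2));cen=np.array([M['m10'],M['m01']])/M['m00']
print('area',M['m00'],'centroid',cen);r=cv2.minAreaRect((W*1e3).astype(np.float32));print(r)
ys=r[2]
for th in (r[2],r[2]+90,r[2]+180,r[2]+270):
    t=np.radians(th);d=np.array([np.cos(t),np.sin(t)]);q=(W*1e3-cen)@d;print(th,q.min().round(1),q.max().round(1))
E
```

```text
area 2815.950115660671 centroid [467.53794214 307.67891909]
((466.269287109375, 309.37774658203125), (48.40066146850586, 66.22637176513672), 32.2273063659668)
32.2273063659668 -24.4 24.0
122.2273063659668 -31.0 35.2
212.2273063659668 -24.0 24.4
302.2273063659668 -35.2 31.0
```

```bash
cat > p.py <<'E'
from h import *
from scipy.spatial.transform import Rotation as Ro
import sys
# usage: p.py x y z yaw_of_tool_y_deg(mod 180)
o=ctrl.get_obs();R=Ro.from_euler('xyz',o['eef_rot']).as_matrix();p=np.array(o['ee_pos'])
ya=np.degrees(np.arctan2(R[1,1],R[0,1]))
print('t %.2f p %s tooly %.1f tilt %s q %s F %s w %.4f gf %.1f'%(o['time_s'],p.round(4),ya,R[:,2].round(3),np.round(o['qpos'],2),np.round(o['force'],1),o['grip_width'],o['grip_force']))
if len(sys.argv)>1:
    T=np.array(sys.argv[1:4],float);d=T-p;th=float(sys.argv[4])
    turn=(ya-th+90)%180-90
    c=Ro.from_rotvec([0,0,np.radians(turn)]).as_matrix()
    print('shift now-frame',(R.T@d).round(4),'turn z',round(turn,2),'shift after turn',((R@c).T@d).round(4))
E
python3 p.py 0.4675 0.3077 0.25 32.2
```

```text
t 0.10 p [ 0.165  -0.5244  0.2049] tooly -72.5 tilt [-0.     0.001 -1.   ] q [-1.33  0.3   1.52 -0.    1.32 -0.07] F [0.8 0.1 1. ] w 0.0945 gf 0.0
shift now-frame [ 0.5383 -0.7031 -0.0443] turn z 75.26 shift after turn [-0.543  -0.6994 -0.0443]
```

play_rows(
  commands=[
    [0,0,-0.003,0,0,-6.98,-1],
    [0,0,-0.003,0,0,-6.98,-1],
    [0,0,-0.003,0,0,-6.98,-1],
    [0,0,-0.003,0,0,-6.98,-1],
    [0,0,-0.003,0,0,-6.98,-1],
    [0,0,-0.003,0,0,-6.98,-1],
    [0,0,-0.003,0,0,-6.98,-1],
    [0,0,-0.003,0,0,-6.98,-1],
    [0,0,-0.003,0,0,-6.98,-1],
    [0,0,-0.003,0,0,-6.98,-1],
    [0,0,-0.003,0,0,-6.98,-1],
    [0,0,-0.003,0,0,-6.98,-1],
    [0,0,-0.003,0,0,-6.98,-1],
    [0,0,-0.003,0,0,-6.98,-1],
    [0,0,-0.003,0,0,-6.98,-1],
  ],
  force=25,
)

```text
time_s: 1.35
ee_pos: [0.165, -0.5245, 0.2502]
eef_rot: [3.141, -0.001, 2.138]
force: [-0.4, 0.5, 0.3]
grip_width: 0.0942
grip_force: 0.0
```

play_rows(
  commands=[
    [0.0226,0.0291,0,0,0,0,-1],
    [0.0226,0.0291,0,0,0,0,-1],
    [0.0226,0.0291,0,0,0,0,-1],
    [0.0226,0.0291,0,0,0,0,-1],
    [0.0226,0.0291,0,0,0,0,-1],
    [0.0226,0.0291,0,0,0,0,-1],
    [0.0226,0.0291,0,0,0,0,-1],
    [0.0226,0.0291,0,0,0,0,-1],
    [0.0226,0.0291,0,0,0,0,-1],
    [0.0226,0.0291,0,0,0,0,-1],
    [0.0226,0.0291,0,0,0,0,-1],
    [0.0226,0.0291,0,0,0,0,-1],
    [0.0226,0.0291,0,0,0,0,-1],
    [0.0226,0.0291,0,0,0,0,-1],
    [0.0226,0.0291,0,0,0,0,-1],
    [0.0226,0.0291,0,0,0,0,-1],
    [0.0226,0.0291,0,0,0,0,-1],
    [0.0226,0.0291,0,0,0,0,-1],
    [0.0226,0.0291,0,0,0,0,-1],
    [0.0226,0.0291,0,0,0,0,-1],
  ],
)

```text
time_s: 3.02
ee_pos: [0.4172, 0.1699, 0.2503]
eef_rot: [-3.141, -0.0, 2.133]
force: [-0.1, -0.6, -0.8]
grip_width: 0.0939
grip_force: 0.0
```

```bash
python3 p.py 0.4675 0.3077 0.10 32.2
```

```text
t 3.02 p [0.4172 0.1699 0.2503] tooly 32.2 tilt [-0. -0. -1.] q [ 0.31  0.04  1.72 -0.    1.38 -0.26] F [-0.1 -0.6 -0.8] w 0.0939 gf 0.0
shift now-frame [0.0898 0.116  0.1502] turn z -0.01 shift after turn [0.0898 0.1161 0.1502]
```

play_rows(
  commands=[
    [0.0225,0.029,0,0,0,0,-1],
    [0.0225,0.029,0,0,0,0,-1],
    [0.0225,0.029,0,0,0,0,-1],
    [0.0225,0.029,0.03,0,0,0,-1],
    [0,0,0.04,0,0,0,-1],
    [0,0,0.04,0,0,0,-1],
    [0,0,0.04,0,0,0,-1],
    [0,0,0,0,0,0,-1],
  ],
)

```text
time_s: 3.68
ee_pos: [0.4625, 0.2998, 0.0967]
eef_rot: [-3.13, -0.001, 2.132]
force: [-1.0, -0.9, -1.5]
grip_width: 0.0939
grip_force: 0.0
```

```bash
python3 p.py 0.4675 0.3077 0.010 32.2; python3 - <<'E'
from h import *
b=ctrl.camera('side');a=ctrl.camera('top')
p=cv2.resize(b[140:240,210:310],None,fx=4,fy=4);q=cv2.resize(a[170:270,130:230],None,fx=4,fy=4)
cv2.imwrite('pics/g1.png',np.hstack([p,q]))
E
```

```text
t 3.68 p [0.4625 0.2998 0.0967] tooly 32.2 tilt [-0.01  -0.006 -1.   ] q [ 0.51  0.42  1.62 -0.    1.11 -0.05] F [-1.  -0.9 -1.5] w 0.0939 gf 0.0
shift now-frame [0.0039 0.0095 0.0866] turn z -0.02 shift after turn [0.0039 0.0095 0.0866]
```

View pics/g1.png

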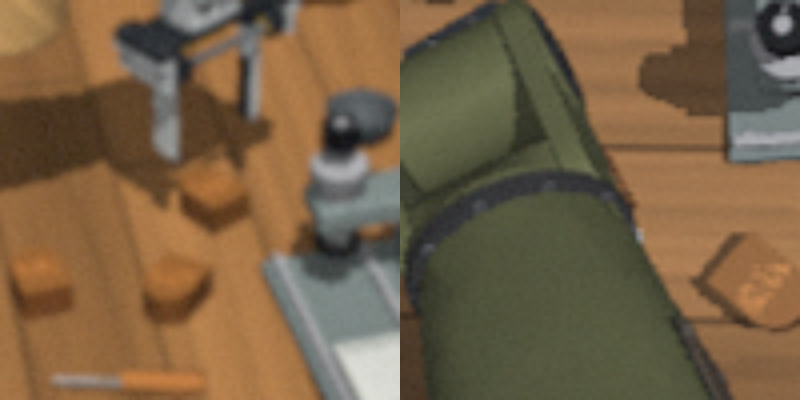

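The side view (left half) shows the open fingers above the block, with left tip at crop (170,155), on either side of it at (212,195). The arm hides the block in the top view. I'll read the pose again.

```bash
python3 p.py 0.4675 0.3077 0.010 32.2
```

```text
t 3.78 p [0.4658 0.3015 0.1044] tooly 32.2 tilt [-0.002 -0.001 -1.   ] q [ 0.51  0.41  1.61  0.    1.11 -0.05] F [0.5 0.1 1.3] w 0.0936 gf 0.0
shift now-frame [0.0043 0.0049 0.0944] turn z -0.04 shift after turn [0.0043 0.0049 0.0944]
```

play_rows(
  commands=[
    [0.004,0.005,0.015,0,0,0,-1],
    [0,0,0.02,0,0,0,-1],
    [0,0,0.02,0,0,0,-1],
    [0,0,0.02,0,0,0,-1],
    [0,0,0.012,0,0,0,-1],
    [0,0,0.006,0,0,0,-1],
    [0,0,0,0,0,0,-1],
    [0,0,0,0,0,0,0.3],
    [0,0,0,0,0,0,1],
    [0,0,0,0,0,0,1],
    [0,0,0,0,0,0,1],
    [0,0,0,0,0,0,1],
    [0,0,0,0,0,0,1],
    [0,0,0,0,0,0,1],
  ],
  force=25,
)

```text
time_s: 4.95
ee_pos: [0.468, 0.3076, 0.0112]
eef_rot: [3.141, 0.0, 2.132]
force: [0.2, -0.7, -0.1]
grip_width: 0.0508
grip_force: 0.0
```

```bash
python3 p.py 0.4675 0.3077 0.010 32.2
```

```text
t 4.95 p [0.468  0.3076 0.0112] tooly 32.2 tilt [ 0.  0. -1.] q [ 0.52  0.56  1.65 -0.    0.93 -0.05] F [ 0.2 -0.7 -0.1] w 0.0508 gf 0.0
shift now-frame [ 0.0003 -0.0004  0.0012] turn z -0.03 shift after turn [ 0.0003 -0.0004  0.0012]
```

play_rows(
  commands=[
    [0,0,0,0,0,0,1],
    [0,0,0,0,0,0,1],
    [0,0,0,0,0,0,1],
    [0,0,0,0,0,0,1],
    [0,0,-0.01,0,0,0,1],
    [0,0,-0.03,0,0,0,1],
    [0,0,-0.04,0,0,6.9,1],
    [0,0,-0.04,0,0,6.9,1],
    [0,0,-0.04,0,0,6.9,1],
    [0,0,-0.04,0,0,7.0,1],
    [0,0,-0.03,0,0,0,1],
    [0,0,0,0,0,0,1],
    [0,0,0,0,0,0,1],
  ],
  force=25,
)

```text
time_s: 6.03
ee_pos: [0.4682, 0.3078, 0.243]
eef_rot: [3.139, -0.001, 1.649]
force: [0.3, 1.2, -2.0]
grip_width: 0.0477
grip_force: 24.9
```

```bash
python3 p.py 0.562 0.001 0.25 4.5
```

```text
t 6.03 p [0.4682 0.3078 0.243 ] tooly 4.5 tilt [ 0.003  0.002 -1.   ] q [0.52 0.3  1.44 0.   1.4  0.44] F [ 0.3  1.2 -2. ] w 0.0477 gf 24.9
shift now-frame [-0.3132  0.0695 -0.0073] turn z -0.01 shift after turn [-0.3132  0.0694 -0.0073]
```

play_rows(
  commands=[
    [-0.0313,0.0069,0,0,0,0,1],
    [-0.0313,0.0069,0,0,0,0,1],
    [-0.0313,0.0069,0,0,0,0,1],
    [-0.0313,0.0069,0,0,0,0,1],
    [-0.0313,0.0069,0,0,0,0,1],
    [-0.0313,0.0069,0,0,0,0,1],
    [-0.0313,0.0069,0,0,0,0,1],
    [-0.0313,0.0069,0,0,0,0,1],
    [-0.0313,0.0069,0,0,0,0,1],
    [-0.0313,0.0069,0,0,0,0,1],
    [0,0,0.04,0,0,0,1],
    [0,0,0.04,0,0,0,1],
    [0,0,0.04,0,0,0,1],
    [0,0,0,0,0,0,1],
    [0,0,0,0,0,0,1],
  ],
)

```text
time_s: 7.28
ee_pos: [0.56, 0.001, 0.1198]
eef_rot: [-3.137, -0.001, 1.649]
force: [-0.4, 0.2, 0.6]
grip_width: 0.0477
grip_force: 24.9
```

```bash
python3 p.py 0.562 0.001 0.037 4.5; python3 - <<'E'
from h import *
b=ctrl.camera('side');a=ctrl.camera('top')
p=cv2.resize(b[170:270,260:360],None,fx=4,fy=4);q=cv2.resize(a[130:230,240:340],None,fx=4,fy=4)
cv2.imwrite('pics/g2.png',np.hstack([p,q]))
E
```

```text
t 7.28 p [0.56   0.001  0.1198] tooly 4.5 tilt [-0.005  0.    -1.   ] q [-0.06  0.41  1.58 -0.    1.15 -0.14] F [-0.4  0.2  0.6] w 0.0477 gf 24.9
shift now-frame [-0.0002  0.0024  0.0827] turn z -0.02 shift after turn [-0.0002  0.0024  0.0827]
```

View pics/g2.png

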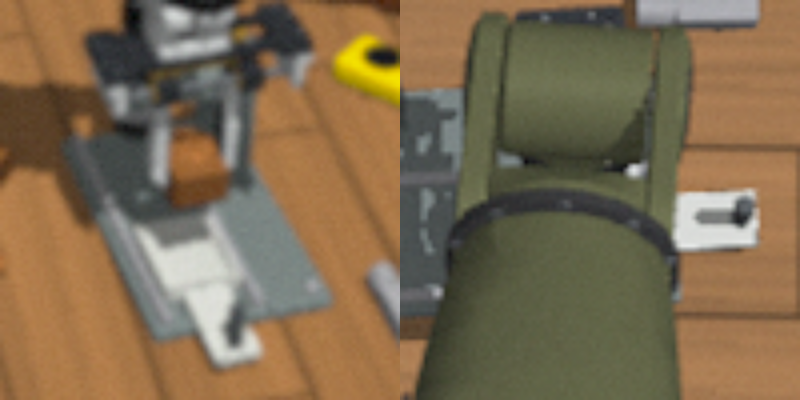

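The block is gripped level, seen at (195,175) on the left half, and hangs over the tray with its long axis along it. Lowering it.

play_rows(
  commands=[
    [0,0.001,0.03,0,0,0,1],
    [0,0,0.025,0,0,0,1],
    [0,0,0.01,0,0,0,1],
    [0,0,0,0,0,0,1],
    [0,0,0,0,0,0,1],
  ],
)

```text
time_s: 7.8
ee_pos: [0.563, 0.001, 0.0579]
eef_rot: [3.14, 0.0, 1.649]
force: [1.2, -0.8, -0.0]
grip_width: 0.0482
grip_force: 24.9
```

```bash
python3 p.py 0.562 0.001 0.037 4.5
```

```text
t 7.80 p [0.563  0.001  0.0579] tooly 4.5 tilt [ 0.002 -0.    -1.   ] q [-0.06  0.49  1.63  0.    1.02 -0.14] F [ 1.2 -0.8 -0. ] w 0.0482 gf 24.9
shift now-frame [ 0.     -0.0011  0.0209] turn z -0.03 shift after turn [ 0.0001 -0.0011  0.0209]
```

play_rows(
  commands=[
    [0,0,0.01,0,0,0,1],
    [0,0,0.006,0,0,0,1],
    [0,0,0.003,0,0,0,1],
    [0,0,0.001,0,0,0,1],
    [0,0,0,0,0,0,1],
    [0,0,0,0,0,0,1],
  ],
)

```text
time_s: 8.3
ee_pos: [0.5623, 0.001, 0.037]
eef_rot: [3.141, 0.0, 1.649]
force: [-5.1, -0.0, 8.6]
grip_width: 0.0476
grip_force: 25.0
```

```bash
python3 p.py 0.562 0.001 0.037 4.5
```

```text
t 8.30 p [0.5623 0.001  0.037 ] tooly 4.5 tilt [ 0. -0. -1.] q [-0.06  0.52  1.64  0.    0.98 -0.14] F [-5.1 -0.   8.6] w 0.0476 gf 25.0
shift now-frame [ 0.     -0.0003 -0.    ] turn z -0.04 shift after turn [ 0.     -0.0003 -0.    ]
```

play_rows(
  commands=[
    [0,0,0,0,0,0,0.2],
    [0,0,0,0,0,0,-0.4],
    [0,0,0,0,0,0,-1],
    [0,0,0,0,0,0,-1],
    [0,0,0,0,0,0,-1],
    [0,0,-0.01,0,0,0,-1],
    [0,0,-0.03,0,0,0,-1],
    [0,0,-0.04,0,0,0,-1],
    [-0.03,0,-0.01,0,0,0,-1],
    [-0.03,0,0,0,0,0,-1],
    [-0.03,0,0,0,0,0,-1],
    [-0.0265,0,0,0,0,0,-1],
    [0,0,0,0,0,0,-1],
    [0,0,0,0,0,0,-1],
  ],
)

```text
time_s: 9.47
ee_pos: [0.5711, -0.116, 0.1266]
eef_rot: [3.141, 0.0, 1.647]
force: [0.0, 0.7, -0.1]
grip_width: 0.0941
grip_force: 0.0
```

```bash
python3 p.py 0.571 -0.1155 0.045 4.5; python3 - <<'E'
from h import *
b=ctrl.camera('side');a=ctrl.camera('top')
p=cv2.resize(b[170:270,260:360],None,fx=4,fy=4);q=cv2.resize(a[130:230,240:340],None,fx=4,fy=4)
cv2.imwrite('pics/g3.png',np.hstack([p,q]))
E
```

```text
t 9.47 p [ 0.5711 -0.116   0.1266] tooly 4.3 tilt [ 0.  0. -1.] q [-0.26  0.45  1.51  0.    1.18 -0.34] F [ 0.   0.7 -0.1] w 0.0941 gf 0.0
shift now-frame [ 0.0005 -0.0001  0.0816] turn z -0.15 shift after turn [ 0.0005 -0.0001  0.0816]
```

View pics/g3.png

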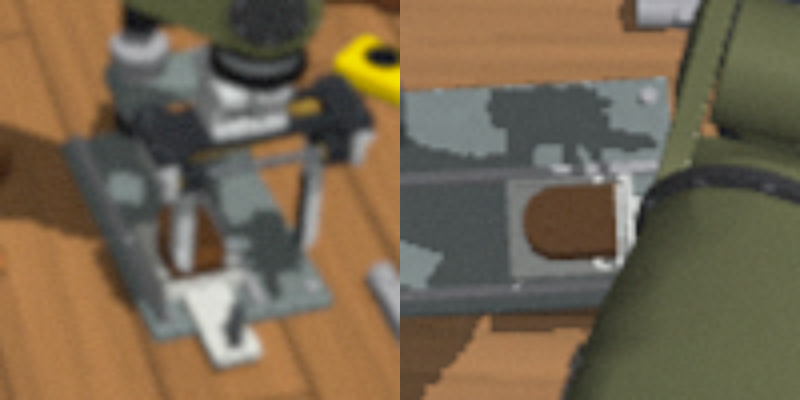

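The heel lies in the tray, from crop (525,220) to (617,220) on the right half. I'll check that against the expected ends at height 58 mm, then take the peg.

```bash
python3 - <<'E'
from h import *
for u,v in ((525,220),(617,220),(575,184),(575,258)): print(ray('top',(u-400)/4+240,v/4+130,.058).round(4))
for u,v in ((509,185),(509,276),(634,175),(634,265)): print('lip',ray('top',(u-400)/4+240,v/4+130,.032).round(4))
E
```

```text
[0.5591 0.0343 0.058 ]
[ 0.5601 -0.0295  0.058 ]
[0.5852 0.     0.058 ]
[ 0.5329 -0.0008  0.058 ]
lip [0.5896 0.0468 0.032 ]
lip [0.5241 0.0454 0.032 ]
lip [ 0.5983 -0.0417  0.032 ]
lip [ 0.5334 -0.0424  0.032 ]
```

play_rows(
  commands=[
    [0,0,0.03,0,0,0,-1],
    [0,0,0.03,0,0,0,-1],
    [0,0,0.02,0,0,0,-1],
    [0,0,0,0,0,0,0.2],
    [0,0,0,0,0,0,1],
    [0,0,0,0,0,0,1],
    [0,0,0,0,0,0,1],
    [0,0,0,0,0,0,1],
    [0,0,0,0,0,0,1],
    [0,0,0,0,0,0,1],
    [0,0,0,0,0,0,1],
    [0,0,0,0,0,0,1],
    [0,0,0,0,0,0,1],
    [0,0,0,0,0,0,1],
    [0,0,0,0,0,0,1],
    [0,0,0,0,0,0,1],
  ],
  force=25,
)

```text
time_s: 10.9
ee_pos: [0.5705, -0.1152, 0.046]
eef_rot: [-3.14, -0.0, 1.649]
force: [-3.2, 0.4, 1.8]
grip_width: 0.0135
grip_force: 25.0
```

```bash
python3 p.py 0.559 0.0280 0.046 4.5
```

```text
t 10.90 p [ 0.5705 -0.1152  0.046 ] tooly 4.5 tilt [-0.002  0.    -1.   ] q [-0.26  0.55  1.57 -0.    1.03 -0.34] F [-3.2  0.4  1.8] w 0.0135 gf 25.0
shift now-frame [ 0.1436 -0.0003  0.    ] turn z -0.03 shift after turn [ 0.1436 -0.0003  0.    ]
```

play_rows(
  commands=[
    [0.005,0,0,0,0,0,1],
    [0.012,0,0,0,0,0,1],
    [0.012,0,0,0,0,0,1],
    [0.012,0,0,0,0,0,1],
    [0.012,0,0,0,0,0,1],
    [0.012,0,0,0,0,0,1],
    [0.012,0,0,0,0,0,1],
    [0.012,0,0,0,0,0,1],
    [0.012,0,0,0,0,0,1],
    [0.01,0,0,0,0,0,1],
    [0.005,0,0,0,0,0,1],
    [0,0,0,0,0,0,1],
  ],
)

```text
time_s: 11.9
ee_pos: [0.5623, 0.0019, 0.0461]
eef_rot: [3.141, -0.001, 1.65]
force: [2.7, 2.4, -2.5]
grip_width: 0.0131
grip_force: 25.0
```

```bash
python3 p.py 0.559 0.0280 0.046 4.5
```

```text
t 11.90 p [0.5623 0.0019 0.0461] tooly 4.5 tilt [ 0.     0.001 -1.   ] q [-0.06  0.51  1.63  0.    1.   -0.14] F [ 2.7  2.4 -2.5] w 0.0131 gf 25.0
shift now-frame [ 0.0263 -0.0013  0.0001] turn z 0.03 shift after turn [ 0.0263 -0.0013  0.0001]
```

play_rows(
  commands=[
    [0.008,0,0,0,0,0,1],
    [0.008,0,0,0,0,0,1],
    [0.004,0,0,0,0,0,1],
    [0.003,0,0,0,0,0,1],
    [0.002,0,0,0,0,0,1],
    [0.001,0,0,0,0,0,1],
    [0,0,0,0,0,0,1],
  ],
)

```text
time_s: 12.48
ee_pos: [0.5605, 0.027, 0.0461]
eef_rot: [3.141, -0.0, 1.649]
force: [5.1, 2.1, -5.2]
grip_width: 0.0133
grip_force: 25.0
```

```bash
python3 p.py 0.559 0.0280 0.046 4.5
```

```text
t 12.48 p [0.5605 0.027  0.0461] tooly 4.5 tilt [ 0.001  0.    -1.   ] q [-0.02  0.5   1.64  0.    1.   -0.1 ] F [ 5.1  2.1 -5.2] w 0.0133 gf 25.0
shift now-frame [ 0.0011 -0.0015  0.0001] turn z -0.05 shift after turn [ 0.0011 -0.0015  0.0001]
```

play_rows(
  commands=[
    [0.002,0.0005,0,0,0,0,1],
    [0.002,0,0,0,0,0,1],
    [0.002,0,0,0,0,0,1],
    [0,0,0,0,0,0,1],
    [0,0,0,0,0,0,1],
  ],
)

```text
time_s: 12.9
ee_pos: [0.5604, 0.0293, 0.0461]
eef_rot: [-3.141, 0.005, 1.648]
force: [3.7, -25.2, -3.9]
grip_width: 0.0135
grip_force: 25.0
```

```bash
python3 p.py 0.559 0.0280 0.046 4.5
```

```text
t 12.90 p [0.5604 0.0293 0.0461] tooly 4.4 tilt [ 0.    -0.005 -1.   ] q [-0.01  0.5   1.64 -0.01  1.   -0.08] F [  3.7 -25.2  -3.9] w 0.0135 gf 25.0
shift now-frame [-0.0012 -0.0015  0.0001] turn z -0.08 shift after turn [-0.0012 -0.0015  0.0001]
```

play_rows(
  commands=[
    [-0.002,0,0,0,0,0,1],
    [0,0,0,0,0,0,0],
    [0,0,0,0,0,0,-1],
    [0,0,0,0,0,0,-1],
    [0,0,0,0,0,0,-1],
    [0,0,-0.04,0,0,0,-1],
    [0,0,-0.04,0,0,-6.9,-1],
    [0,0,-0.04,0,0,-6.9,-1],
    [0,0,-0.04,0,0,-6.9,-1],
    [0,0,-0.03,0,0,-6.9,-1],
    [0,0,0,0,0,-6.9,-1],
    [0,0,0,0,0,-6.9,-1],
    [0,0,0,0,0,-6.9,-1],
    [0,0,0,0,0,-6.9,-1],
    [0,0,0,0,0,-6.9,-1],
    [0,0,0,0,0,-6.9,-1],
    [0,0,0,0,0,-6.9,-1],
    [0,0,0,0,0,-6.9,-1],
    [0,0,0,0,0,-6.9,-1],
    [0,0,0,0,0,-6.9,-1],
  ],
)

```text
time_s: 14.57
ee_pos: [0.5602, 0.0308, 0.2361]
eef_rot: [3.141, -0.0, -2.942]
force: [-0.9, -0.4, -0.5]
grip_width: 0.094
grip_force: 0.0
```

```bash
python3 p.py 0.5515 0.1485 0.174 100; python3 - <<'E'
from h import *
a=ctrl.camera('top');b=ctrl.camera('side')
cv2.imwrite('pics/g4.png',np.hstack([cv2.resize(b[160:260,260:360],None,fx=4,fy=4),cv2.resize(a[130:230,210:310],None,fx=4,fy=4)]))
E
```

```text
t 14.57 p [0.5602 0.0308 0.2361] tooly 101.4 tilt [-0.  0. -1.] q [-0.01  0.3   1.45  0.    1.39 -1.78] F [-0.9 -0.4 -0.5] w 0.0940 gf 0.0
shift now-frame [-0.0148  0.1171  0.0621] turn z 1.43 shift after turn [-0.0119  0.1174  0.0621]
```

View pics/g4.png

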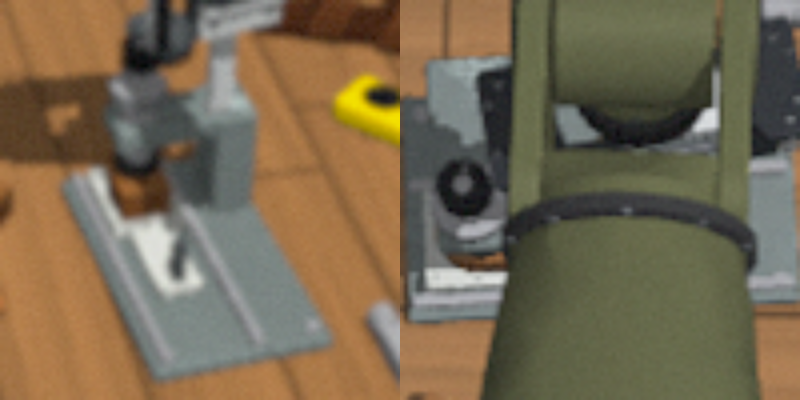

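The bed is home, with the heel under the pad (left half, (140,185)). The knob is at (463,187) on the right half, which fits the axis I worked out. Next is the knob.

play_rows(
  commands=[
    [-0.0037,0.0293,0,0,0,0,-1],
    [-0.0037,0.0293,0,0,0,0,-1],
    [-0.0037,0.0293,0,0,0,0,-1],
    [-0.0037,0.0293,0,0,0,0,-1],
    [0,0,0,0,0,0,-1],
    [0,0,0,0,0,0,-1],
  ],
)

```text
time_s: 15.17
ee_pos: [0.5521, 0.1496, 0.236]
eef_rot: [3.142, -0.0, -2.95]
force: [-0.0, -0.6, -0.3]
grip_width: 0.0939
grip_force: 0.0
```

```bash
python3 p.py 0.5515 0.1485 0.174 101.4
```

```text
t 15.17 p [0.5521 0.1496 0.236 ] tooly 101.0 tilt [-0.  0. -1.] q [ 0.2   0.33  1.41  0.    1.4  -1.56] F [-0.  -0.6 -0.3] w 0.0939 gf 0.0
shift now-frame [ 0.0008 -0.001   0.062 ] turn z -0.43 shift after turn [ 0.0008 -0.001   0.062 ]
```

play_rows(
  commands=[
    [0.0008,-0.001,0.03,0,0,0,-1],
    [0,0,0.025,0,0,0,-1],
    [0,0,0.007,0,0,0,-1],
    [0,0,0,0,0,0,0.2],
    [0,0,0,0,0,0,1],
    [0,0,0,0,0,0,1],
    [0,0,0,0,0,0,1],
    [0,0,0,0,0,0,1],
    [0,0,0,0,0,0,1],
    [0,0,0,0,0,0,1],
    [0,0,0,0,0,0,1],
    [0,0,0,0,0,0,1],
    [0,0,0,0,0,0,1],
    [0,0,0,0,0,0,1],
  ],
  force=15,
)

```text
time_s: 16.33
ee_pos: [0.5516, 0.1481, 0.1742]
eef_rot: [3.14, 0.0, -2.948]
force: [-2.6, 5.5, 0.1]
grip_width: 0.0332
grip_force: 15.0
```

```bash
python3 p.py 0.5515 0.1485 0.174 101.4
```

```text
t 16.33 p [0.5516 0.1481 0.1742] tooly 101.1 tilt [-0.     0.001 -1.   ] q [ 0.2   0.37  1.5   0.    1.27 -1.57] F [-2.6  5.5  0.1] w 0.0332 gf 15.0
shift now-frame [0.     0.0004 0.0002] turn z -0.31 shift after turn [0.     0.0004 0.0002]
```

play_rows(
  commands=[
    [0,0.0005,0,0,0,0,1],
    [0,0,0,0,0,0,1],
    [0,0,0.00015,0,0,7,1],
    [0,0,0.00015,0,0,7,1],
    [0,0,0.00015,0,0,7,1],
    [0,0,0.00016,0,0,7,1],
    [0,0,0.00016,0,0,7,1],
    [0,0,0.00016,0,0,7,1],
    [0,0,0.00016,0,0,7,1],
    [0,0,0.00016,0,0,7,1],
    [0,0,0.00016,0,0,7,1],
    [0,0,0.00016,0,0,7,1],
    [0,0,0,0,0,0,1],
  ],
  force=40,
)

```text
time_s: 17.42
ee_pos: [0.5518, 0.1485, 0.1726]
eef_rot: [3.14, -0.001, 2.105]
force: [1.1, 6.6, -0.8]
grip_width: 0.0331
grip_force: 40.0
```

```bash
echo "from h import *;print(np.round(ctrl.get_obs()['moment'],2))" > mo.py; python3 p.py; python3 mo.py
```

```text
t 17.42 p [0.5518 0.1485 0.1726] tooly 30.6 tilt [ 0.001  0.001 -1.   ] q [ 0.2   0.37  1.5   0.    1.27 -0.34] F [ 1.1  6.6 -0.8] w 0.0331 gf 40.0
[ 1.28 -0.21 -0.1 ]
```

play_rows(
  commands=[
    [0,0,0.00016,0,0,7,1],
    [0,0,0.00016,0,0,7,1],
    [0,0,0.00016,0,0,7,1],
    [0,0,0.00016,0,0,7,1],
    [0,0,0.00016,0,0,7,1],
    [0,0,0.00016,0,0,7,1],
    [0,0,0.00016,0,0,7,1],
    [0,0,0.00016,0,0,7,1],
    [0,0,0.00016,0,0,7,1],
    [0,0,0.00016,0,0,7,1],
    [0,0,0.00016,0,0,7,1],
    [0,0,0.00016,0,0,7,1],
    [0,0,0.00016,0,0,7,1],
    [0,0,0.00016,0,0,7,1],
    [0,0,0.00016,0,0,7,1],
    [0,0,0.00016,0,0,7,1],
    [0,0,0.00016,0,0,7,1],
    [0,0,0.00016,0,0,7,1],
    [0,0,0.00016,0,0,7,1],
    [0,0,0,0,0,0,1],
  ],
)

```text
time_s: 19.08
ee_pos: [0.5524, 0.1481, 0.1697]
eef_rot: [-3.14, -0.002, -0.217]
force: [4.6, 5.0, -1.1]
grip_width: 0.0331
grip_force: 40.0
```

```bash
python3 p.py; python3 mo.py
```

```text
t 19.08 p [0.5524 0.1481 0.1697] tooly -102.4 tilt [ 0.002  0.001 -1.   ] q [0.2  0.38 1.5  0.   1.26 1.98] F [ 4.6  5.  -1.1] w 0.0331 gf 40.0
[ 1.   -0.98 -0.05]
```

play_rows(
  commands=[
    [0,0,0,0,0,0,0],
    [0,0,0,0,0,0,-0.2],
    [0,0,0,0,0,0,-0.2],
    [0,0,0,0,0,0,-0.2],
    [0,0,0,0,0,-7.1,-0.2],
    [0,0,0,0,0,-7.1,-0.2],
    [0,0,0,0,0,-7.1,-0.2],
    [0,0,0,0,0,-7.1,-0.2],
    [0,0,0,0,0,-7.1,-0.2],
    [0,0,0,0,0,-7.1,-0.2],
    [0,0,0,0,0,-7.1,-0.2],
    [0,0,0,0,0,-7.1,-0.2],
    [0,0,0,0,0,-7.1,-0.2],
    [0,0,0,0,0,-7.1,-0.2],
    [0,0,0,0,0,-7.1,-0.2],
    [0,0,0,0,0,-7.1,-0.2],
    [0,0,0,0,0,-7.1,-0.2],
    [0,0,0,0,0,-7.1,-0.2],
    [0,0,0,0,0,-7.1,-0.2],
    [0,0,0,0,0,-7.1,-0.2],
  ],
)

```text
time_s: 20.75
ee_pos: [0.5516, 0.1476, 0.1694]
eef_rot: [-3.141, 0.0, 1.781]
force: [0.2, -0.7, -0.2]
grip_width: 0.0563
grip_force: 0.0
```

play_rows(
  commands=[
    [0,0,0,0,0,-7.1,-0.2],
    [0,0,0,0,0,-7.1,-0.2],
    [0,0,0,0,0,-7.1,-0.2],
    [0,0,0,0,0,-7.1,-0.2],
    [0,0,0,0,0,-7.1,-0.2],
    [0,0,0,0,0,-7.1,-0.2],
    [0,0,0,0,0,-7.1,-0.2],
    [0,0,0,0,0,-7.1,-0.2],
    [0,0,0,0,0,0,-0.2],
    [0,0,0,0,0,0,-0.2],
  ],
)

```text
time_s: 21.58
ee_pos: [0.5516, 0.1476, 0.1694]
eef_rot: [-3.141, -0.0, 2.762]
force: [-0.0, 1.3, 0.3]
grip_width: 0.0564
grip_force: 0.0
```

```bash
python3 p.py 0.552 0.149 0.1695 70; python3 mo.py
```

```text
t 21.58 p [0.5516 0.1476 0.1694] tooly 68.2 tilt [-0. -0. -1.] q [ 0.2   0.38  1.5  -0.    1.26 -0.99] F [-0.   1.3  0.3] w 0.0564 gf 0.0
shift now-frame [ 0.0002  0.0014 -0.0001] turn z -1.76 shift after turn [ 0.0001  0.0014 -0.0001]
[ 0.04 -0.2  -0.04]
```

play_rows(
  commands=[
    [0,0.001,0,0,0,0,0.5],
    [0,0,0,0,0,0,1],
    [0,0,0,0,0,0,1],
    [0,0,0,0,0,0,1],
    [0,0,0,0,0,0,1],
    [0,0,0,0,0,0,1],
    [0,0,0.00016,0,0,7,1],
    [0,0,0.00016,0,0,7,1],
    [0,0,0.00016,0,0,7,1],
    [0,0,0.00016,0,0,7,1],
    [0,0,0.00016,0,0,7,1],
    [0,0,0.00016,0,0,7,1],
    [0,0,0.00016,0,0,7,1],
    [0,0,0.00016,0,0,7,1],
    [0,0,0.00016,0,0,7,1],
    [0,0,0.00016,0,0,7,1],
    [0,0,0,0,0,0,1],
  ],
  force=50,
)

```text
time_s: 23.0
ee_pos: [0.5521, 0.1485, 0.1679]
eef_rot: [3.141, 0.0, 1.538]
force: [0.0, -2.3, 1.1]
grip_width: 0.0331
grip_force: 50.0
```

```bash
python3 p.py; python3 mo.py
```

```text
t 23.00 p [0.5521 0.1485 0.1679] tooly -1.9 tilt [ 0. -0. -1.] q [ 0.2   0.38  1.5  -0.    1.26  0.23] F [ 0.  -2.3  1.1] w 0.0331 gf 50.0
[-0.52 -0.01 -0.08]
```

play_rows(
  commands=[
    [0,0,0.00016,0,0,7,1],
    [0,0,0.00016,0,0,7,1],
    [0,0,0.00016,0,0,7,1],
    [0,0,0.00016,0,0,7,1],
    [0,0,0.00016,0,0,7,1],
    [0,0,0.00016,0,0,7,1],
    [0,0,0,0,0,0,1],
  ],
)

```text
time_s: 23.58
ee_pos: [0.5522, 0.1484, 0.167]
eef_rot: [3.141, -0.0, 0.809]
force: [-0.1, -3.3, 0.6]
grip_width: 0.0331
grip_force: 50.0
```

```bash
python3 p.py; python3 mo.py
```

```text
t 23.58 p [0.5522 0.1484 0.167 ] tooly -43.7 tilt [ 0. -0. -1.] q [ 0.2   0.38  1.5  -0.    1.26  0.96] F [-0.1 -3.3  0.6] w 0.0331 gf 50.0
[-0.72 -0.04 -0.  ]
```

play_rows(
  commands=[
    [0,0,0.00016,0,0,7,1],
    [0,0,0.00016,0,0,7,1],
    [0,0,0.00016,0,0,7,1],
    [0,0,0.00016,0,0,7,1],
    [0,0,0,0,0,0,1],
  ],
)

```text
time_s: 24.0
ee_pos: [0.5522, 0.1483, 0.1664]
eef_rot: [3.141, -0.0, 0.323]
force: [0.1, -3.5, 2.3]
grip_width: 0.0332
grip_force: 50.0
```

```bash
python3 p.py; python3 mo.py
```

```text
t 24.00 p [0.5522 0.1483 0.1664] tooly -71.5 tilt [ 0. -0. -1.] q [ 0.2   0.38  1.51 -0.    1.25  1.45] F [ 0.1 -3.5  2.3] w 0.0332 gf 50.0
[-0.91 -0.05 -0.03]
```

play_rows(
  commands=[
    [0,0,0.00016,0,0,7,1],
    [0,0,0.00016,0,0,7,1],
    [0,0,0,0,0,0,1],
  ],
)

```text
time_s: 24.25
ee_pos: [0.5522, 0.1483, 0.1661]
eef_rot: [3.141, -0.0, 0.08]
force: [0.4, -5.8, 2.3]
grip_width: 0.0332
grip_force: 50.0
```

```bash
python3 p.py; python3 mo.py
```

```text
t 24.25 p [0.5522 0.1483 0.1661] tooly -85.4 tilt [ 0. -0. -1.] q [ 0.2   0.38  1.51 -0.    1.25  1.69] F [ 0.4 -5.8  2.3] w 0.0332 gf 50.0
[-0.97 -0.01 -0.06]
```

play_rows(
  commands=[
    [0,0,0,0,0,0,0],
    [0,0,0,0,0,0,-1],
    [0,0,0,0,0,0,-1],
    [0,0,0,0,0,0,-1],
    [0,0,0,0,0,-7.1,-1],
    [0,0,0,0,0,-7.1,-1],
    [0,0,0,0,0,-7.1,-1],
    [0,0,0,0,0,-7.1,-1],
    [0,0,0,0,0,-7.1,-1],
    [0,0,0,0,0,-7.1,-1],
    [0,0,0,0,0,-7.1,-1],
    [0,0,0,0,0,-7.1,-1],
    [0,0,0,0,0,-7.1,-1],
    [0,0,0,0,0,-7.1,-1],
    [0,0,0,0,0,-7.1,-1],
    [0,0,0,0,0,-7.1,-1],
    [0,0,0,0,0,-7.1,-1],
    [0,0,0,0,0,-7.1,-1],
    [0,0,0,0,0,-7.1,-1],
    [0,0,0,0,0,-7.1,-1],
  ],
)

```text
time_s: 25.92
ee_pos: [0.552, 0.1488, 0.1659]
eef_rot: [3.142, -0.0, 2.069]
force: [-0.3, -0.2, 0.2]
grip_width: 0.0944
grip_force: 0.0
```

play_rows(
  commands=[
    [0,0,0,0,0,-7.1,-1],
    [0,0,0,0,0,-7.1,-1],
    [0,0,0,0,0,-7.1,-1],
    [0,0,0,0,0,-7.1,-1],
    [0,0,0,0,0,-7.1,-1],
    [0,0,0,0,0,0,-1],
    [0,0,0,0,0,0,-1],
  ],
)

```text
time_s: 26.5
ee_pos: [0.552, 0.1487, 0.1659]
eef_rot: [3.141, -0.0, 2.678]
force: [0.4, -1.0, 0.1]
grip_width: 0.0937
grip_force: 0.0
```

```bash
python3 p.py 0.552 0.1485 0.132 70; python3 mo.py
```

```text
t 26.50 p [0.552  0.1487 0.1659] tooly 63.4 tilt [-0.  0. -1.] q [ 0.2   0.38  1.51  0.    1.25 -0.91] F [ 0.4 -1.   0.1] w 0.0937 gf 0.0
shift now-frame [-0.0001 -0.0002  0.0339] turn z -6.58 shift after turn [-0.0001 -0.0002  0.0339]
[ 0.03 -0.14  0.03]
```

play_rows(
  commands=[
    [0,0,0.012,0,0,0,-1],
    [0,0,0.012,0,0,0,-1],
    [0,0,0.01,0,0,0,-1],
    [0,0,0,0,0,0,0],
    [0,0,0,0,0,0,1],
    [0,0,0,0,0,0,1],
    [0,0,0,0,0,0,1],
    [0,0,0,0,0,0,1],
    [0,0,0,0,0,0,1],
    [0,0,0,0,0,0,1],
    [0,0,0,0,0,0,1],
    [0,0,0,0,0,0,1],
  ],
  force=30,
)

```text
time_s: 27.5
ee_pos: [0.552, 0.1483, 0.1322]
eef_rot: [-3.141, 0.0, 2.68]
force: [-3.3, -3.4, 4.1]
grip_width: 0.0514
grip_force: 30.0
```

```bash
python3 p.py; python3 mo.py
```

```text
t 27.50 p [0.552  0.1483 0.1322] tooly 63.6 tilt [-0. -0. -1.] q [ 0.2   0.42  1.54 -0.    1.18 -0.91] F [-3.3 -3.4  4.1] w 0.0514 gf 30.0
[-0.68  0.33 -0.02]
```

Nut gripped, with a measured width of 51.4 mm. Turning it in stages and watching the moment.

play_rows(
  commands=[
    [0,0,0.00016,0,0,7,1],
    [0,0,0.00016,0,0,7,1],
    [0,0,0.00016,0,0,7,1],
    [0,0,0.00016,0,0,7,1],
    [0,0,0.00016,0,0,7,1],
    [0,0,0.00016,0,0,7,1],
    [0,0,0.00016,0,0,7,1],
    [0,0,0.00016,0,0,7,1],
    [0,0,0,0,0,0,1],
  ],
)

```text
time_s: 28.25
ee_pos: [0.5521, 0.1484, 0.131]
eef_rot: [3.141, 0.0, 1.697]
force: [-2.6, -3.9, 4.2]
grip_width: 0.0515
grip_force: 30.0
```

```bash
python3 p.py; python3 mo.py
```

```text
t 28.25 p [0.5521 0.1484 0.131 ] tooly 7.2 tilt [ 0. -0. -1.] q [ 0.2   0.42  1.54 -0.    1.18  0.07] F [-2.6 -3.9  4.2] w 0.0515 gf 30.0
[-0.74  0.48 -0.05]
```

play_rows(
  commands=[
    [0,0,0.00016,0,0,7,1],
    [0,0,0.00016,0,0,7,1],
    [0,0,0.00016,0,0,7,1],
    [0,0,0,0,0,0,1],
  ],
)

```text
time_s: 28.58
ee_pos: [0.5521, 0.1484, 0.1305]
eef_rot: [3.141, 0.0, 1.334]
force: [-3.5, -3.7, 5.2]
grip_width: 0.0515
grip_force: 30.0
```

```bash
python3 p.py; python3 mo.py
```

```text
t 28.58 p [0.5521 0.1484 0.1305] tooly -13.6 tilt [ 0. -0. -1.] q [ 0.2   0.42  1.54 -0.    1.18  0.44] F [-3.5 -3.7  5.2] w 0.0515 gf 30.0
[-0.85  0.39 -0.06]
```

play_rows(
  commands=[
    [0,0,0.00016,0,0,7,1],
    [0,0,0.00016,0,0,7,1],
    [0,0,0,0,0,0,1],
  ],
)

```text
time_s: 28.83
ee_pos: [0.5523, 0.1487, 0.1303]
eef_rot: [3.141, -0.0, 1.092]
force: [-1.5, -2.8, 4.7]
grip_width: 0.051
grip_force: 30.0
```

```bash
python3 p.py; python3 mo.py
```

```text
t 28.83 p [0.5523 0.1487 0.1303] tooly -27.4 tilt [ 0.001 -0.    -1.   ] q [ 0.2   0.42  1.54 -0.    1.18  0.68] F [-1.5 -2.8  4.7] w 0.0510 gf 30.0
[-0.51  0.3   0.37]
```

play_rows(
  commands=[
    [0,0,0.00016,0,0,7,1],
    [0,0,0.00016,0,0,7,1],
    [0,0,0,0,0,0,1],
  ],
)

```text
time_s: 29.08
ee_pos: [0.5526, 0.1488, 0.1302]
eef_rot: [3.14, -0.001, 0.848]
force: [-0.1, -0.6, 5.6]
grip_width: 0.0516
grip_force: 30.0
```

```bash
python3 p.py; python3 mo.py
```

```text
t 29.08 p [0.5526 0.1488 0.1302] tooly -41.4 tilt [ 0.002  0.    -1.   ] q [ 0.2   0.42  1.54 -0.    1.18  0.92] F [-0.1 -0.6  5.6] w 0.0516 gf 30.0
[-0.23 -0.03  0.34]
```

The resisting moment rose to 0.35 N m after about 1.5 rad and the grip then slipped on the nut, so the nut is at its stop. Releasing and moving clear.

play_rows(
  commands=[
    [0,0,0,0,0,0,0.2],
    [0,0,0,0,0,0,-1],
    [0,0,0,0,0,0,-1],
    [0,0,0,0,0,0,-1],
    [0,0,0,0,0,0,-1],
    [0,0,-0.02,0,0,0,-1],
    [0,0,-0.04,0,0,0,-1],
    [0,0,-0.04,0,0,0,-1],
    [0,0,-0.03,0,0,0,-1],
    [-0.02,-0.035,0,0,0,0,-1],
    [-0.02,-0.035,0,0,0,0,-1],
    [-0.02,-0.035,0,0,0,0,-1],
    [-0.02,-0.035,0,0,0,0,-1],
    [-0.02,-0.035,0,0,0,0,-1],
    [0,0,0,0,0,0,-1],
    [0,0,0,0,0,0,-1],
  ],
)

```text
time_s: 30.42
ee_pos: [0.3538, 0.1899, 0.2602]
eef_rot: [3.141, -0.002, 0.851]
force: [0.3, 0.2, 0.2]
grip_width: 0.0938
grip_force: 0.0
```

```bash
python3 p.py; python3 - <<'E'
from h import *
b=ctrl.camera('side');a=ctrl.camera('top');b0=cv2.imread('pics/side0.png');cv2.imwrite('pics/side1.png',b);cv2.imwrite('pics/top1.png',a)
f=lambda im:cv2.resize(im[160:240,270:340],None,fx=5.5,fy=5.5,interpolation=cv2.INTER_CUBIC)
cv2.imwrite('pics/g5.png',np.hstack([f(b0),f(b)]))
for z in(.199,.191):print(z,proj('side',(.552,.149,z)))
E
```

```text
t 30.42 p [0.3538 0.1899 0.2602] tooly -41.3 tilt [ 0.002  0.001 -1.   ] q [ 0.4  -0.08  1.82  0.    1.41  1.12] F [0.3 0.2 0.2] w 0.0938 gf 0.0
0.199 [295.32467222 169.43568458]
0.191 [295.2548338  171.33259961]
```

View pics/g5.png

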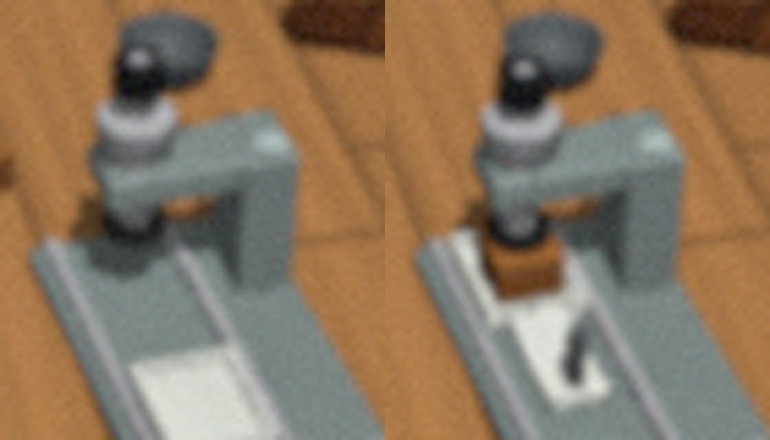

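The picture shows the pad on the heel. The knob is about 2.2 px lower (crop row 58 to 70), which is roughly the 8 mm expected for 6.2 rad. The nut is down, the bed is home and the gripper is clear. Handing in.

```bash
python3 -c "
from station import ctrl
print(ctrl.hand_in())"
```

```text
the job is handed in; nothing more can be done
None
```

I laid the leftmost heel in the tray, slid the bed home, screwed the handle about 6.2 rad to clamp it, turned the locknut tight, and handed in at about 30 s; no score came back.

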